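# Refit the shape sorter's knob and hold its release down

### The arm

A 6-joint arm with a two-finger parallel gripper is mounted at the origin on the work surface. World frame = base frame: x ahead of the robot, y to its left, z up, the work surface at z = 0. Lengths are in mm, angles in rad, forces in N, time in s.
With the tool pointing down it reaches from about 350 to 775 mm from the base axis. Payload 7.3 kg.
Tool frame: the origin (TCP) lies at the very end of the fingers, on their centre line; the grasp point (between the pads) lies 19 mm behind it; z points along the fingers, y is the line along which they close (so a half turn about z gives the same grasp; the last joint's range is limited). The gripper opens to 92 mm and grips with 3 to 60 N. Pads are 19 mm wide; open, the fingers measure 130 mm over their backs; the gripper's body (75 mm by 190 mm) begins 47 mm behind the grasp point.
Start: joints at [-1.305, 0.342, 1.524, -0, 1.275, -0.146], TCP at [210.16, -481.121, 226.741] pointing down, gripper open.
Joint ranges: [-2.53, 2.53], [-0.77, 2.02], [0.04, 2.7], [-1, 4.14], [0.28, 2.66], [-3.11, 3.11]. Speed limits (rad/s): [2.57, 2.57, 3.14, 3.14, 3.14, 3.14].

### API

Orientations are given as [roll, pitch, yaw] about the fixed x, y, z axes, in that order (R = Rz(yaw) Ry(pitch) Rx(roll)).
In Python, from plant import get_obs, capture, close_job gives the robot as it stands. The module is installed in compiled form; this text tells all that it offers.
- The arm moves only by the shell command python3 -m handwheel 'ROWS'. ROWS is JSON, a list of rows, each a list of 3 entries, a list of its own where there are three numbers: the turn, a rotation vector about the tool's x, y, z in degrees, then the shift along the tool's x, y, z in m, then the opening, from 0 (shut) to 1 (fully open). A call has 1 to 12 rows; each row is the pose to reach, as a shift and turn from the pose commanded when the call began, along the tool's axes at that moment; what a row does not reach only later rows make up. A row lasts 1/10 s, in which the tool goes at most 50 mm and 8.59 degrees, less where a joint would pass 70% of its speed; a pose out of reach is approached as far as the arm can. A call with a gripper value outside its range is refused whole. The fingers move at their own pace and stop on an object; the grip force is fixed at half the most. Time passes only in rows, so rows that repeat a pose let the fingers close. It gives the time, the measured TCP pose, the force, the opening and the grip force at its end, in the units of the state.
- get_obs(): the state, without advancing time (a new reading comes with each control period).
- capture(name): name is "side" or "top"; returns a dict with "image" (420x560x3 uint8, red, green, blue), "depth" (420x560 float32, mm along the optical axis (not along the pixel's ray), 0 where there is no reading), "fx", "fy", "cx", "cy" (pixels), "k1" (the pictures are not rectified: a ray, as slopes to the right and down, at radius r is drawn at 1 + k1 r^2 times it, then the intrinsics apply), "camera_from_world" (4x4, takes a point from world to camera coordinates). Camera axes: x right, y down, z forward; pixel columns grow to the right and rows downward; lengths in mm; the calibration is good to about 2 mm. A picture is of the moment at which its call begins.
- close_job(): hands the job in; it is judged then, once.
The state is a dict: "time": time; "joint_positions": joint angles; "dq": joint speeds; "tau": joint torques, N m; "tool_pos": TCP position; "tcp_rot": TCP orientation; "contact_force": force on the tool from outside, world axes, zero at the start; "moment": the same for the moment, N m; "grip_width": finger opening in mm; "finger_force": force on a finger pad.
Only numpy, scipy, OpenCV 4.12 (cv2) and the standard library are available. Lean on these libraries where they do the work, as an engineer would, in place of code of your own. Each camera call takes 0.05 s, during which the arm holds its last target. There are 200 camera calls.

### The job

The orange knob has come off the teal shape sorter. Pick it up, turn it so that its D-shaped hole matches the D-shaped brass shaft on the lid (its cream pointer then points along the cream line on the lid), push it onto the shaft, and press it against the white spring ring until the ring is fully down. Finish while still pressing the knob down with the gripper so that the release stays open, and leave the mug, the nested cups and the marbles where they are.

Things in the scene. Friction and masses are not known exactly. Their poses are not given: they have to be found in the camera images.
- knob: Loose orange knob, about 70 g, 41 mm tall, on the counter, hole down, any yaw. Origin: centre of underside; z up. Round head 46 mm across from 21 to 41 mm above the underside; round skirt below, 38 mm across. D-shaped blind hole in the underside: centred, 21 mm deep, radius about 11 mm, flat on the +x side 6.7 mm from the axis. Cream stripe on top from centre to rim along +x.
- knob_pointer (a point): Point on top of the knob at the pointer's outer end: 20 mm along the knob's +x from its axis, 41 mm above the underside.
- sorter: Teal plastic shape sorter, a fixed box 140 x 140 mm with a lid 144 x 144 mm, lid top 95 mm above the counter, dark shape outlines near its four corners. Origin: centre of its underside; z up; +x is the direction of the shaft's flat and of the cream line on the lid.
- shaft_tip (a point): Top centre of the upright brass D-shaft in the lid's middle, 28 mm above the lid, 123 mm above the counter; axes as sorter. Shaft radius 9 mm, flat on the +x side 5 mm from the axis; topmost 4 mm slimmer by 1.8 mm all round. The knob fits one way only, with 1.7 to 2 mm and some 10 degrees of play. Cream line on the lid on the flat's side, 28 to 64 mm from the axis.
- press_ring (a joint): White spring ring round the shaft, outer diameter 44 mm, hole 23 mm, top 14 mm below the shaft's tip when up. Value: how far it is pushed down, 0 (up) to 0.005 m (fully down, a stop). Pushes back with 3 N when up, 9 N fully down; springs up when let go. Pushed by the knob's underside, which is 19 mm below the shaft's tip when the ring is fully down.
- mug: Bystander: white speckled enamel mug, 76 mm in diameter, 75 mm tall, handle at its +y; origin: centre of its underside.
- cups: Bystander: set of nested counting cups (blue, yellow, red), 84 mm in diameter, 50 mm tall; origin: centre of its underside.
- marble0_center (a point): Bystander: centre of a green glass marble 45 mm in diameter, in the wooden tray.
- marble1_center (a point): Bystander: centre of the other green glass marble, 45 mm in diameter, in the wooden tray.
Mind the look-alikes: they are no part of the job. Of the things shaped like the sorter, the teal one is meant.

How it is judged:
By the outcome, as a careful person would: the job done as asked, in the order asked, and still so for the second after the job is handed in, while the arm keeps its last pose, push and grip.
It also fails if it takes over 48 s, if anything falls off the work surface, if the arm or the gripper's body presses on something with over 40 N, if the wrist force passes 120 N, or if a joint passes its speed limit or range.

## Working session

There is one attempt and no reset: what is moved stays moved. The work goes in short steps, Python scripts to look and compute and a shell command to move; the robot and the scene stay as the last step left them, time stands still between calls to the robot, and variables do not carry over. Pictures are saved under pics/ and viewed, at most 10 in all, crops included, and the job is handed in when it is done.

```bash
mkdir -p pics
cat > h.py <<'E'
import numpy as np, cv2
from plant import get_obs, capture
def cap(name, fn):
    c=capture(name); cv2.imwrite('pics/'+fn+'.png', c['image'][:,:,::-1]); np.savez(fn+'.npz',**c); return c
def load(fn): return dict(np.load(fn+'.npz'))
def ray(c,u,v):
    d=np.array([(u-c['cx'])/c['fx'],(v-c['cy'])/c['fy']]); p=d.copy()
    for _ in range(20): p=d/(1+c['k1']*(p@p))
    return np.array([p[0],p[1],1.])
def w(c,u,v,depth=None,z=None):
    T=np.linalg.inv(c['camera_from_world']); r=ray(c,u,v)
    if z is None:
        if depth is None: depth=float(c['depth'][int(round(v)),int(round(u))])
        return (T@np.r_[r*depth,1])[:3]
    o=T[:3,3]; d=T[:3,:3]@r
    return o+d*(z-o[2])/d[2]
E
python3 - <<'E'
from h import *
cap('top','top0');cap('side','side0');o=get_obs()
for k in o: print(k,o[k])
E
```

```text
time 0.1
joint_positions [-1.30498604e+00  3.42650866e-01  1.52492817e+00 -1.15252748e-06
  1.27540608e+00 -1.45967654e-01]
dq [-0.00060337 -0.00105943 -0.00376714 -0.00034658  0.00017757  0.00174327]
tau [ 1.53520417e-03 -4.32004809e+01 -2.44695246e+01  7.19529949e-02
  5.26567607e-02 -5.06124934e-05]
tool_pos [ 210.06340387 -480.74060361  226.11326586]
tcp_rot [-3.14021484e+00 -2.01442831e-04  4.11778141e-01]
contact_force [0.41953345 0.39762747 0.18754171]
moment [ 0.03286866  0.0681152  -0.05467395]
finger_force 0.0
grip_width 91.93714582907675
```

View pics/top0.png

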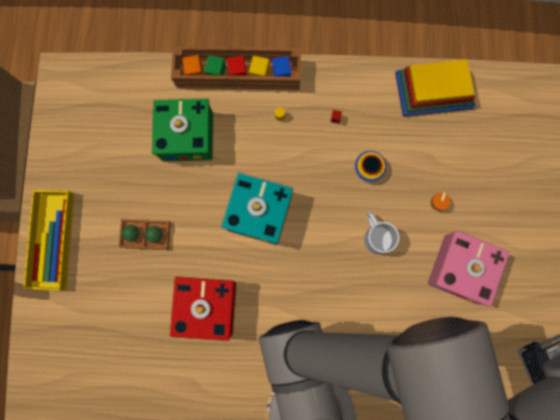

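View pics/side0.png

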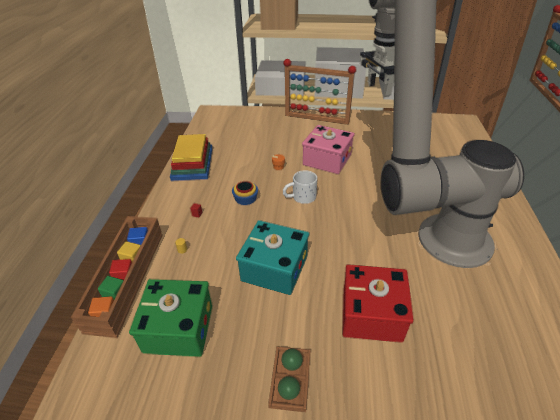

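The top view has the teal sorter at about (257,207) with its line up and to the right, the knob at (442,201), the mug at (383,237) and the cups at (371,166). The pink sorter at (470,267) is close to the knob. I'll enlarge the knob and the shaft.

Run:
```python
from h import *
c=load('top0'); im=c['image'][:,:,::-1]
a=cv2.resize(im[180:220,420:470],(400,320),interpolation=cv2.INTER_CUBIC)   # x8
b=cv2.resize(im[167:247,217:297],(400,400),interpolation=cv2.INTER_CUBIC)  # x5
out=np.zeros((400,800,3),np.uint8); out[:320,:400]=a; out[:,400:]=b
cv2.imwrite('pics/crop0.png',out)
T=np.linalg.inv(c['camera_from_world']);print('cam',T[:3,3].round(0),T[:3,:3].round(2).tolist())
for u,v in [(442,202),(257,207),(257,180),(383,237),(371,166),(470,267),(420,215)]: print(u,v,w(c,u,v).round(1))
```

```text
cam [ 331.   64. 1249.] [[0.03, -0.99, 0.15], [-1.0, -0.02, 0.02], [-0.01, -0.15, -0.99]]
442 202 [ 543.3 -321.6   39.7]
257 207 [504.8 145.2 127.3]
257 180 [576.5 149.9  96.4]
383 237 [ 453.6 -176.5    1. ]
371 166 [ 630.6 -137.2   48.4]
470 267 [ 376.  -363.4  111.6]
420 215 [ 514.4 -275.4   -2.6]
```

View pics/crop0.png

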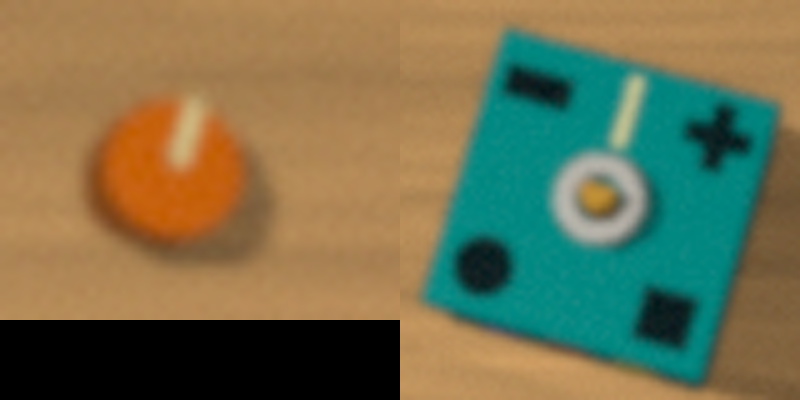

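The crop shows the knob's head centred near (173,168), with its stripe running up to (195,98). The lid corners are at (508,30), (780,103), (703,385) and (425,302). The line runs from (620,148) to (636,75), and the ring is centred near (600,198).

```bash
cat >> h.py <<'E'
def knob_fit(c,box,z,hue=(3,16)):
    u0,v0,u1,v1=box; im=c['image'][v0:v1,u0:u1]; S=8
    im=cv2.resize(im,None,fx=S,fy=S,interpolation=cv2.INTER_CUBIC)
    P=lambda x,y,zz=z: w(c,(x+.5)/S-.5+u0,(y+.5)/S-.5+v0,z=zz)
    return im,P
E
python3 - <<'E'
from h import *
c=load('top0')
im,P=knob_fit(c,(420,180,470,220),41)
def ang(a,b): d=(b-a)[:2]; return np.degrees(np.arctan2(d[1],d[0])).round(1)
print('knob',P(173.5,169).round(1),'R',[P(102,169)[1].round(1),P(245,169)[1].round(1),P(173,97)[0].round(1),P(173,242)[0].round(1)],
 'stripe',ang(P(180,165),P(195,98)), ang(P(173.5,169),P(195,98)))
hsv=cv2.cvtColor(im,cv2.COLOR_RGB2HSV); m=((hsv[...,1]>200)).astype(np.uint8)
n,l,s,ce=cv2.connectedComponentsWithStats(m); print(s[:4],ce[:4])
Q=lambda x,y,z: w(c,(x-400+.5)/5-.5+217,(y+.5)/5-.5+167,z=z)
C=[Q(x,y,95) for x,y in [(508,30),(780,103),(703,385),(425,302)]]
print('lid centre',np.mean(C,0).round(1),[ (np.linalg.norm(C[i]-C[i-1])).round(1) for i in range(4)],
 [ang(C[i-1],C[i]) for i in range(4)])
print('line',ang(Q(620,148,95),Q(636,75,95)),'ring',Q(600,198,109).round(1), 'tip',Q(599,195,123).round(1), Q(620,148,95).round(1),Q(636,75,95).round(1))
# depth based lid & knob-top centroid
d=c['depth']; pts=np.array([np.r_[w(c,u,v),u,v] for v in range(165,250) for u in range(215,300) if d[v,u]>0])
lid=pts[abs(pts[:,2]-95)<6]; r=cv2.minAreaRect(lid[:,:2].astype(np.float32)); print('lid depth rect',r, np.median(lid[:,2]))
pts=np.array([w(c,u,v) for v in range(185,218) for u in range(428,456) if d[v,u]>0])
k=pts[pts[:,2]>34]; print('knob depth',k.mean(0).round(1),k.min(0).round(1),k.max(0).round(1))
E
```

```text
knob [ 546.5 -319.3   41. ] R [np.float64(-296.1), np.float64(-342.6), np.float64(569.9), np.float64(522.8)] stripe -13.8 -17.9
[[     0      0    400    320 115356]
 [    94    106    147    136  12644]] [[203.36402961 157.32900759]
 [164.24699462 179.30678583]]
lid centre [509.  146.7  95. ] [np.float64(139.9), np.float64(138.7), np.float64(142.8), np.float64(140.5)] [np.float64(-14.4), np.float64(-103.9), np.float64(166.4), np.float64(74.9)]
line -10.2 ring [509.6 147.6 109. ] tip [508.8 147.1 123. ] [536.7 139.7  95. ] [573.2 133.1  95. ]
lid depth rect ((510.7655334472656, 147.32015991210938), (144.36619567871094, 144.37152099609375), 75.49589538574219) 94.75926431310108
knob depth [ 546.3 -318.8   40.3] [ 524.7 -343.6   34.2] [ 567.8 -296.1   46.9]
```

```bash
cat >> h.py <<'E'
def shift(target,pos,yaw):
    d=np.array(target,float)-pos; c,s=np.cos(yaw),np.sin(yaw)
    return (np.array([c*d[0]+s*d[1], s*d[0]-c*d[1], -d[2]])/1000).round(4)
def stripe(c,box,z,near,lo=60,r=30):
    im,P=knob_fit(c,box,z); hsv=cv2.cvtColor(im,cv2.COLOR_RGB2HSV).astype(int)
    m=(hsv[...,1]<140)&(hsv[...,2]>150)
    p=np.array([P(x,y)[:2] for y,x in np.argwhere(m)[::3]]); d=np.hypot(*(p-near).T); p=p[(d>lo)&(d<r)]
    ce=p.mean(0); u,s,vt=np.linalg.svd(p-ce); v=vt[0]*np.sign(vt[0]@(ce-near)); e=ce-near
    return len(p),ce.round(1),'axis',np.degrees(np.arctan2(v[1],v[0])).round(1),'fromcentre',np.degrees(np.arctan2(e[1],e[0])).round(1)
E
python3 - <<'E'
from h import *
c=load('top0')
print(stripe(c,(420,180,470,220),41,np.array([546.4,-319.1]),lo=3,r=19))
print(stripe(c,(217,167,297,247),95,np.array([509.8,147.1]),lo=27,r=66))
s=load('side0')  # side-view check by reprojection
for n,p in [('knob',(546.4,-319.1,41)),('tip',(509.6,147.2,123))]:
    q=s['camera_from_world']@np.r_[p,1]; q=q[:2]/q[2]; q=q*(1+s['k1']*(q@q)); print(n,(q*[s['fx'],s['fy']]+[s['cx'],s['cy']]).round(1))
o=[210.16,-481.121,226.741]; yaw=.4118
print(shift((546.4,-319.1,110),o,yaw),shift((546.4,-319.1,12),o,yaw))
E
```

```text
(332, array([ 556.6, -323.3]), 'axis', np.float64(-18.2), 'fromcentre', np.float64(-22.4))
(1344, array([554.6, 136.9]), 'axis', np.float64(-14.4), 'fromcentre', np.float64(-12.9))
knob [277.5 157.1]
tip [272.3 235.1]
[ 0.373  -0.0139  0.1167] [ 0.373  -0.0139  0.2147]
```

```bash
python3 -m handwheel '[[[0,0,0],[0.05,-0.002,0.01],1],[[0,0,0],[0.1,-0.004,0.02],1],[[0,0,0],[0.15,-0.006,0.02],1],[[0,0,0],[0.2,-0.008,0.02],1],[[0,0,0],[0.24,-0.009,0.02],1],[[0,0,0],[0.28,-0.011,0.03],1],[[0,0,0],[0.32,-0.012,0.06],1],[[0,0,0],[0.35,-0.013,0.09],1],[[0,0,0],[0.373,-0.014,0.117],1],[[0,0,0],[0.373,-0.014,0.117],1],[[0,0,0],[0.373,-0.014,0.117],1]]'
python3 - <<'E'
from h import *
o=get_obs(); print(o['tool_pos'],o['tcp_rot']); cap('side','side1')
c=load('side1'); im=c['image'][90:240,190:390,::-1]; cv2.imwrite('pics/s1.png',cv2.resize(im,(800,600),interpolation=cv2.INTER_CUBIC))
E
```

```text
time: 1.2
tool_pos: [546.1, -318.6, 108.9]
tcp_rot: [-3.14, 0.001, 0.413]
contact_force: [-0.4, -1.1, 1.0]
grip_width: 92.0
finger_force: 0.0
[ 546.06318769 -318.55717942  108.88473834] [-3.13994023e+00  1.34631698e-03  4.12875752e-01]
```

View pics/s1.png

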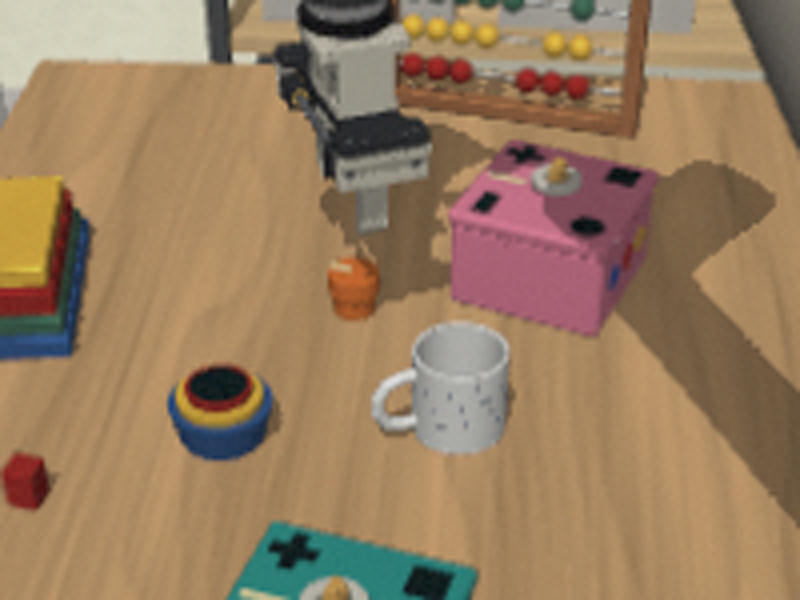

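Run:
```python
from h import *
c=load('top0'); y=.412
P=np.array([w(c,u,v) for v in range(225,310) for u in range(425,515) if c['depth'][v,u]>0]); P=P[P[:,2]>60]
d=P[:,:2]-[546.4,-319.1]
for y in (.412,.25,.1,-.1): print(y,(d@[np.cos(y),np.sin(y)]).max())
```

```text
0.412 -80.69748393851474
0.25 -81.94917691994677
0.1 -81.1945475885279
-0.1 -77.36073796019903
```

```bash
python3 -m handwheel '[[[0,0,0],[0,0,0.04],1],[[0,0,0],[0,0,0.07],1],[[0,0,0],[0,0,0.09],1],[[0,0,0],[0,0,0.097],1],[[0,0,0],[0,0,0.097],1],[[0,0,0],[0,0,0.097],0],[[0,0,0],[0,0,0.097],0],[[0,0,0],[0,0,0.097],0],[[0,0,0],[0,0,0.097],0],[[0,0,0],[0,0,0.097],0],[[0,0,0],[0,0,0.097],0],[[0,0,0],[0,0,0.097],0]]'
```

```text
time: 2.45
tool_pos: [546.5, -319.0, 12.8]
tcp_rot: [3.141, -0.0, 0.412]
contact_force: [0.6, 0.2, 0.0]
grip_width: 45.5
finger_force: 30.0
```

```bash
python3 -m handwheel '[[[0,0,0],[0,0,-0.04],0],[[0,0,0],[0,0,-0.08],0],[[0,0,0],[0,0,-0.12],0],[[0,0,0],[0,0,-0.16],0],[[0,0,0],[0.01,-0.03,-0.165],0],[[0,0,0],[0.025,-0.07,-0.165],0],[[0,0,0],[0.04,-0.115,-0.165],0],[[0,0,0],[0.055,-0.16,-0.165],0],[[0,0,0],[0.07,-0.205,-0.165],0],[[0,0,0],[0.086,-0.25,-0.165],0],[[0,0,0],[0.1,-0.29,-0.165],0],[[0,0,0],[0.1,-0.29,-0.165],0]]'
python3 -m handwheel '[[[0,0,0],[0.015,-0.04,0],0],[[0,0,0],[0.03,-0.085,0],0],[[0,0,0],[0.045,-0.13,0],0],[[0,0,0],[0.053,-0.152,0],0],[[0,0,0],[0.053,-0.152,0],0],[[0,0,0],[0.053,-0.152,0],0]]'
python3 - <<'E'
from h import *
cap('side','side2');cap('top','top2')
a=load('side2')['image'][170:270,205:338,::-1]; b=load('top2')['image'][157:257,190:323,::-1]
cv2.imwrite('pics/s2.png',np.vstack([cv2.resize(x,(399,300),interpolation=cv2.INTER_CUBIC) for x in (a,b)]))
o=get_obs(); print(o['tool_pos'],o['tcp_rot'])
c=load('side2'); T=np.linalg.inv(c['camera_from_world']); print(T[:3,3])
E
```

```text
time: 3.65
tool_pos: [520.9, -8.5, 177.7]
tcp_rot: [-3.14, 0.0, 0.417]
contact_force: [0.8, -0.9, -0.8]
grip_width: 45.2
finger_force: 30.0
time: 4.25
tool_pos: [509.7, 146.9, 177.5]
tcp_rot: [3.141, 0.001, 0.413]
contact_force: [0.4, -0.6, -1.2]
grip_width: 45.3
finger_force: 30.0
[509.91190992 145.99673404 177.57034131] [3.14113877e+00 4.05801629e-04 4.10644078e-01]
[413.82237747 813.50959591 789.83180215]
```

View pics/s2.png

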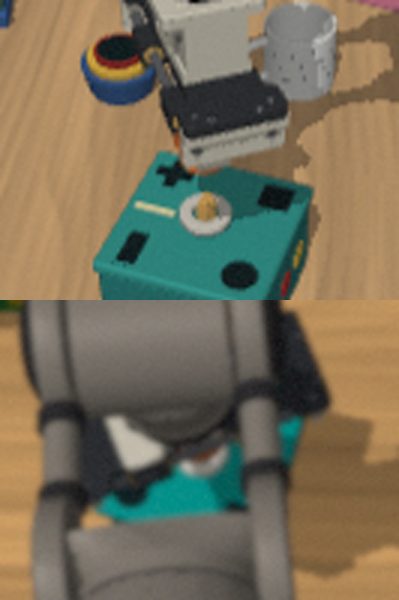

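The fingers hide the knob in this view. I'll turn it 60° so the side camera can see the stripe between them.

```bash
python3 -m handwheel '[[[0,0,-8],[0,0,0],0],[[0,0,-16],[0,0,0],0],[[0,0,-24],[0,0,0],0],[[0,0,-32],[0,0,0],0],[[0,0,-40],[0,0,0],0],[[0,0,-48],[0,0,0],0],[[0,0,-56],[0,0,0],0],[[0,0,-60],[0,0,0],0],[[0,0,-60],[0,0,0],0],[[0,0,-60],[0,0,0],0]]'
python3 - <<'E'
from h import *
cap('side','side3')
c=load('side3'); a=c['image'][185:250,235:315,::-1]
cv2.imwrite('pics/s3.png',cv2.resize(a,None,fx=9,fy=9,interpolation=cv2.INTER_CUBIC))
o=get_obs(); print(o['tool_pos'],np.degrees(o['tcp_rot'][2]),o['joint_positions'])
p=o['tool_pos']+np.array([0,0,-12.8+41]); q=c['camera_from_world']@np.r_[p,1]; q=q[:2]/q[2]; q=q*(1+c['k1']*(q@q)); q=q*[c['fx'],c['fy']]+[c['cx'],c['cy']]
print('head centre in crop',(q-[235,185]+.5)*9-.5)
E
```

```text
time: 5.35
tool_pos: [509.9, 146.3, 177.7]
tcp_rot: [3.142, 0.0, 1.455]
contact_force: [0.6, -0.2, -1.8]
grip_width: 45.4
finger_force: 30.0
[509.87675988 146.48720361 177.7119381 ] 83.41842456178067 [ 1.35362193e-01  3.96346314e-01  1.58477479e+00 -2.06556285e-04
  1.16040387e+00  2.50314748e-01]
head centre in crop [329.09727302 221.74377539]
```

View pics/s3.png

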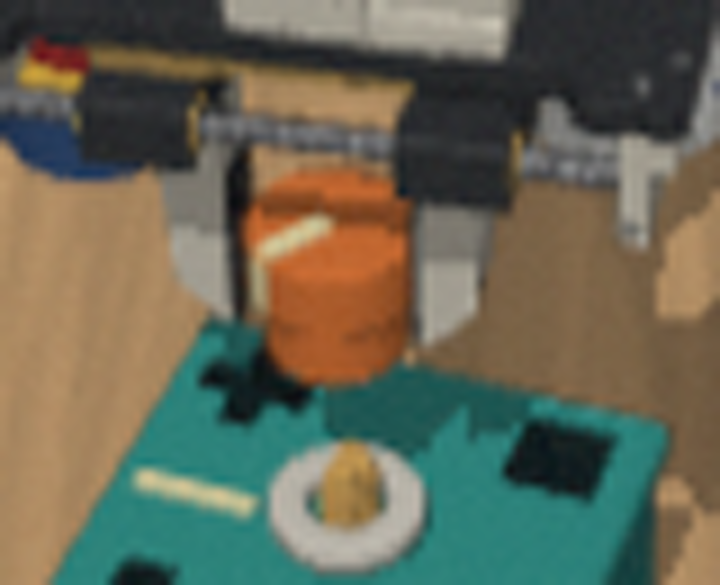

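The enlarged side view shows the knob held upright. Its stripe runs from (328,220) to (262,254) at the rim, and the lid line runs from (140,478) to (255,508).

Run:
```python
from h import *
c=load('side3'); Q=lambda x,y,z: w(c,(x+.5)/9-.5+235,(y+.5)/9-.5+185,z=z)
def ang(a,b): d=(b-a)[:2]; return np.degrees(np.arctan2(d[1],d[0])).round(1)
a=Q(328,220,206)
for e in [(262,254),(264,252),(260,257)]:
    b=Q(*e,206); print(a.round(1),b.round(1),'stripe',ang(a,b),np.linalg.norm(b-a).round(1),'from tcp',ang(np.array([509.8,146.5,0]),b))
print('line',ang(Q(255,508,95),Q(140,478,95)),'ring centre',Q(348,507,109).round(1),'line ends',Q(255,508,95).round(1),Q(140,478,95).round(1))
S=np.array([509.7,147.2,0]); print(ang(S,Q(255,508,95)),ang(S,Q(140,478,95)))
```

```text
[510.2 145.9 206. ] [525.4 160.2 206. ] stripe 43.4 20.8 from tcp 41.5
[510.2 145.9 206. ] [525.  159.4 206. ] stripe 42.5 20.0 from tcp 40.5
[510.2 145.9 206. ] [525.7 161.4 206. ] stripe 45.0 21.9 from tcp 43.1
line -15.0 ring centre [507.2 153.1 109. ] line ends [534.8 142.   95. ] [568.6 132.9  95. ]
-11.7 -13.6
```

Run:
```python
from h import *
for n,box in (('side0',(225,210,320,300)),('top0',(210,160,305,255))):
    c=load(n); d=c['depth']; u0,v0,u1,v1=box
    L=[np.r_[w(c,u,v)] for v in range(v0,v1) for u in range(u0,u1) if d[v,u]>0]
    L=np.array(L); lid=L[abs(L[:,2]-np.median(L[abs(L[:,2]-95)<8][:,2]))<4]
    print(n,'lid',cv2.minAreaRect(lid[:,:2].astype(np.float32)),np.median(lid[:,2]))
    ring=L[(abs(L[:,2]-109)<4)&(np.hypot(L[:,0]-509,L[:,1]-148)<35)]; print(' ring',len(ring),cv2.minEnclosingCircle(ring[:,:2].astype(np.float32)),ring.mean(0).round(1))
    # ring by colour (white: low saturation) on the z=109 plane
    S=4; im=cv2.resize(c['image'][v0:v1,u0:u1],None,fx=S,fy=S,interpolation=cv2.INTER_CUBIC); h=cv2.cvtColor(im,cv2.COLOR_RGB2HSV)
    m=((h[...,1]<70)&(h[...,2]>110)).astype(np.uint8); k,l,s,ce=cv2.connectedComponentsWithStats(m); i=1+np.argmax(s[1:,4])
    P=np.array([w(c,(x+.5)/S-.5+u0,(y+.5)/S-.5+v0,z=109)[:2] for y,x in np.argwhere(l==i)]); print(' ring colour',cv2.minEnclosingCircle(P.astype(np.float32)),P.min(0),P.max(0))
    t=((h[...,0]>80)&(h[...,0]<100)&(h[...,1]>120)).astype(np.uint8)
    m=((h[...,0]>12)&(h[...,0]<28)&(h[...,1]>120)).astype(np.uint8)
# head of knob seen from the side, with tool at known pose
c=load('side3'); S=4;u0,v0,u1,v1=250,195,290,232
im=cv2.resize(c['image'][v0:v1,u0:u1],None,fx=S,fy=S,interpolation=cv2.INTER_CUBIC);h=cv2.cvtColor(im,cv2.COLOR_RGB2HSV)
m=(h[...,0]<14)&(h[...,1]>170)
ys,xs=np.nonzero(m); print('orange x range',xs.min()/S+u0,xs.max()/S+u0,'y',ys.min()/S+v0,ys.max()/S+v0)
B=w(c,(329+.5)/9-.5+235,(381+.5)/9-.5+185,z=164.9); print('skirt bottom nearest pt',B.round(1),'expect y',146.4+19)
```

```text
side0 lid ((507.584716796875, 148.99314880371094), (147.00738525390625, 144.61065673828125), 75.52120971679688) 95.22239015690536
 ring 139 ((507.61407470703125, 148.90225219726562), 22.509746551513672) [507.5 152.5 108.7]
 ring colour ((509.0270690917969, 152.5397186279297), 25.6364803314209) [486.3488321  126.91051404] [529.56996696 177.93736696]
top0 lid ((510.6888122558594, 146.82318115234375), (143.57174682617188, 144.32330322265625), 75.65154266357422) 94.76822357951369
 ring 173 ((510.56658935546875, 146.9210205078125), 21.57234764099121) [510.5 147.5 108.6]
 ring colour ((509.48870849609375, 147.5664825439453), 23.12331771850586) [487.30207862 125.1883421 ] [531.85372731 169.92183055]
orange x range 262.0 280.0 y 204.0 227.5
skirt bottom nearest pt [509.4 162.3 164.9] expect y 165.4
```

```bash
python3 -m handwheel '[[[0,0,8],[0.002,0,0],0],[[0,0,16],[0.002,0,0],0],[[0,0,24],[0.002,0,0],0],[[0,0,32],[0.002,0,0],0],[[0,0,40],[0.002,0,0],0],[[0,0,48],[0.002,0,0.01],0],[[0,0,56.5],[0.002,0,0.02],0],[[0,0,56.5],[0.002,0,0.03],0],[[0,0,56.5],[0.002,0,0.037],0],[[0,0,56.5],[0.002,0,0.037],0],[[0,0,56.5],[0.002,0,0.037],0]]'
python3 - <<'E'
from h import *
cap('side','side4')
c=load('side4'); a=c['image'][195:260,235:315,::-1]
cv2.imwrite('pics/s4.png',cv2.resize(a,None,fx=8,fy=8,interpolation=cv2.INTER_CUBIC))
E
```

```text
time: 6.5
tool_pos: [510.0, 149.2, 140.7]
tcp_rot: [3.141, 0.0, 0.474]
contact_force: [-0.1, 0.4, -1.0]
grip_width: 45.5
finger_force: 30.0
```

View pics/s4.png

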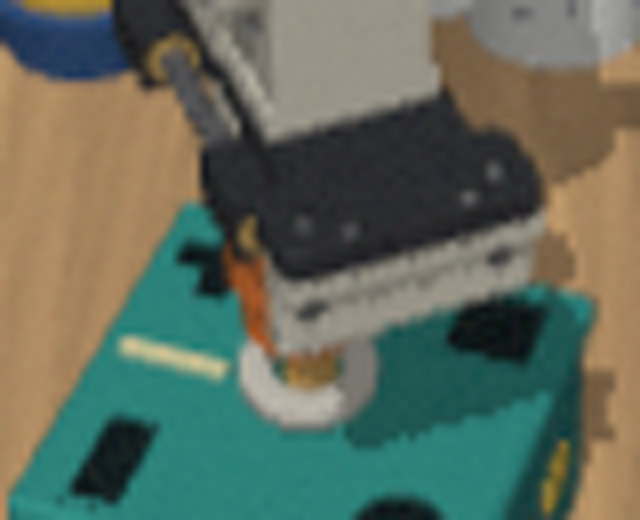

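The knob is just above the shaft, roughly centred on the ring at (308,375). I'll lower it gently and watch the forces.

```bash
python3 -m handwheel '[[[0,0,0],[0,-0,0.002],0],[[0,0,0],[0,0,0.004],0],[[0,0,0],[0,0,0.006],0],[[0,0,0],[0,0,0.008],0],[[0,0,0],[0,0,0.008],0]]'; python3 -c "
from plant import get_obs
o=get_obs();print(o['tool_pos'],o['tcp_rot'],o['contact_force'],o['moment'])"
```

```text
time: 7.05
tool_pos: [509.7, 149.3, 132.3]
tcp_rot: [-3.141, 0.001, 0.473]
contact_force: [-1.2, 0.8, -0.8]
grip_width: 45.3
finger_force: 30.0
[509.69151081 149.25090139 132.34592391] [-3.14146529e+00  6.22388081e-04  4.72981505e-01] [-1.17067739  0.82933669 -0.83782935] [ 0.0415683  -0.06142866  0.01429189]
```

```bash
python3 -m handwheel '[[[0,0,0],[0,0,0.0015],0],[[0,0,0],[0,0,0.003],0],[[0,0,0],[0,0,0.0045],0],[[0,0,0],[0,0,0.006],0],[[0,0,0],[0,0,0.006],0]]'; python3 -c "
from plant import get_obs
o=get_obs();print(o['tool_pos'],o['tcp_rot'],o['contact_force'],o['moment'])"
```

```text
time: 7.55
tool_pos: [509.8, 149.2, 126.4]
tcp_rot: [-3.142, 0.0, 0.473]
contact_force: [0.3, 0.2, -0.6]
grip_width: 45.4
finger_force: 30.0
[509.77550707 149.24398811 126.43059482] [-3.14154178e+00  4.29200203e-04  4.72896905e-01] [ 0.32389464  0.18763162 -0.59806381] [-0.01024187 -0.03031462 -0.00121987]
```

```bash
python3 -m handwheel '[[[0,0,0],[0,0,0.0015],0],[[0,0,0],[0,0,0.003],0],[[0,0,0],[0,0,0.0045],0],[[0,0,0],[0,0,0.006],0],[[0,0,0],[0,0,0.0075],0],[[0,0,0],[0,0,0.0075],0]]'; python3 -c "
from plant import get_obs
o=get_obs();print(o['tool_pos'],o['tcp_rot'],o['contact_force'],o['moment'])"
```

```text
time: 8.15
tool_pos: [509.9, 149.3, 119.5]
tcp_rot: [3.141, -0.0, 0.473]
contact_force: [-2.3, -0.2, 4.1]
grip_width: 45.6
finger_force: 30.0
[509.93587999 149.30988873 119.46265525] [ 3.14140709e+00 -2.46876977e-04  4.72948759e-01] [-2.29438996 -0.20553885  4.05537156] [-0.01492201  0.27548293  0.0166036 ]
```

```bash
python3 -m handwheel '[[[0,0,0],[0,0,0.001],0],[[0,0,0],[0,0,0.002],0],[[0,0,0],[0,0,0.003],0],[[0,0,0],[0,0,0.004],0],[[0,0,0],[0,0,0.004],0]]'; python3 -c "
from plant import get_obs
o=get_obs();print(o['tool_pos'],o['tcp_rot'],o['contact_force'],o['moment'])"
```

```text
time: 8.65
tool_pos: [510.1, 149.4, 116.7]
tcp_rot: [3.141, -0.001, 0.473]
contact_force: [-4.2, -0.9, 12.7]
grip_width: 45.2
finger_force: 30.0
[510.07725434 149.35519431 116.66333619] [ 3.14107550e+00 -1.20781293e-03  4.72974375e-01] [-4.16076777 -0.91668017 12.74718096] [-0.13694506  0.75523096  0.05820355]
```

```bash
python3 -m handwheel '[[[0,0,0],[0,0,0.0005],0],[[0,0,0],[0,0,0.001],0],[[0,0,0],[0,0,0.001],0],[[0,0,0],[0,0,0.001],0],[[0,0,0],[0,0,0.001],0]]'
python3 - <<'E'
from h import *
o=get_obs();print(o['tool_pos'],o['contact_force'],o['moment'])
cap('side','side5'); cap('top','top5')
a=load('side5')['image'][195:260,235:315,::-1]; b=load('side5')['image'][90:420,130:410,::-1]
cv2.imwrite('pics/s5.png',np.hstack([cv2.resize(a,(480,390),interpolation=cv2.INTER_CUBIC),cv2.resize(b,(320,390))]))
E
```

```text
time: 9.15
tool_pos: [510.2, 149.4, 116.6]
tcp_rot: [3.141, -0.002, 0.473]
contact_force: [-6.5, -1.8, 20.4]
grip_width: 45.2
finger_force: 30.0
[510.19008652 149.37754216 116.5806927 ] [-6.53677671 -1.78057784 20.39384795] [-0.08424015  1.17354341  0.01666373]
```

View pics/s5.png

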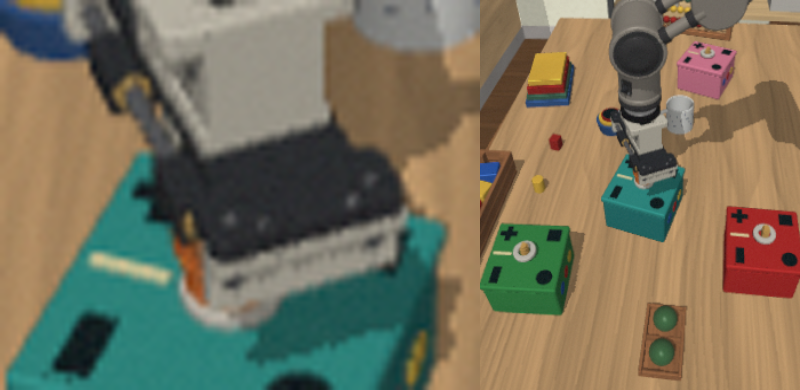

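The view shows the knob seated on the ring, with the mug, cups and marbles where they were. The last 1 mm of command moved the tool only 0.1 mm and raised the force from 12.7 to 20 N, so the ring is on its stop. The knob's underside is at about 104 mm, as expected.

```bash
python3 -c "
from plant import close_job
print(close_job())"
```

```text
the job is handed in; nothing more can be done
None
```

The knob is on the teal sorter's shaft with its pointer along the lid's cream line, the spring ring is fully down, and the job was handed in at about 9 s with the gripper still pressing at about 20 N and the mug, cups and marbles undisturbed.

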